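Square a pattern block into the marking jig and keep it clamped

TASK

Push the cream-topped pattern block square and flush into the corner of the marking jig's two aluminium fences, then press the jig's red palm knob straight down by 20 mm (give or take 4 mm; its yellow ring then meets the top of the guide) so that the spring foot clamps the block, and finish while still holding the knob down there. The job ends holding: do not let the knob go, and leave the other things on the bench where they are.

Things in the scene. Friction and masses are not known exactly. Their poses are not given: they have to be found in the camera images.
- fence_corner (a point): Inside corner of the jig's two aluminium fences, at the top of its dark steel plate (10 mm thick, fixed, x -310 to +60, y -300 to +60 mm from here). Jig axes: x roughly away from the robot, y left, z up. One fence face lies at x = 0 (looks to -x, from y = -200 mm to 0), the other at y = 0 (looks to -y, from x = -200 mm to 0); fences 28 mm high, 20 mm thick.
- guide_top (a point): Centre of the top of the palm knob's guide (30 mm across), at the end of a blue diagonal arm from a blue post behind the corner; 35 mm in from each fence, 85 mm above the plate; the arm's underside is 65 mm above the plate. Axes as fence_corner.
- block_mid (a point): Centre (half-way up) of the loose plywood pattern block with cream top: 170 mm along its x, 140 along its y, 22 thick, 0.25 to 0.5 kg. Starts flat on the plate, short of both fences by centimetres, turned up to 0.2 rad from square, x and y roughly along the jig's. Seated it is at x -85, y -70 mm from fence_corner. The plate is free for the tool on its -x and -y sides.
- knob_top (a point): Centre of the flat top of the red palm knob (40 mm across, 24 mm high): 145 mm above the plate when up, 35 mm in from each fence; it moves straight down with the knob. Nothing on the jig stands higher.
- plunger (a joint): Palm knob travel: 0 up, 0.034 m bottomed, 0.020 wanted (the yellow ring on its stem then rests on the guide top). Springs back when let go. About 1.5 N starts it, rising 0.15 N per mm; at 10 mm its rubber foot (28 mm across) meets the seated block and adds 1.5 N, then 0.5 N more per mm: about 11 N at 20 mm.
- weight: Bystander: brass weight, 44 mm across, 48 mm high, standing on the jig's plate at its near right (-x, -y) corner; origin under its centre.
- spool: Bystander: tan thread spool, 36 mm across, 43 mm high, standing on the jig's plate at its near left corner; origin under its centre.
- mallet: Bystander: wooden mallet, 245 mm long, lying on the bench on the right; origin on the bench near the head, which is 60 mm high.
- gluepot: Bystander: amber glue jar with white cap, 68 mm across, 85 mm high, on the bench on the left; origin under its centre.
- spool_black: Bystander: black thread spool, 36 mm across, 43 mm high, on the bench on the left; origin under its centre.
- marker: Bystander: maroon marker pen, 130 x 16 x 12 mm, lying on the bench on the left; origin under its centre.
- rule: Bystander: steel rule, 260 x 30 x 4 mm, lying on the bench on the right of the jig; origin under its centre.

How it is judged:
On the way, in this order (a step that is already met when the one before it is completed fails the run):
1. the block lies square and flush in the fence corner, the knob still up (x of block_mid in the frame of fence_corner between -0.088 and -0.082 m and y of block_mid in the frame of fence_corner between -0.073 and -0.067 m and z of block_mid in the frame of fence_corner below 0.014 m and angle between the x axis of block_mid and the x axis of fence_corner, either way round below 0.03 rad and value of joint plunger below 0.005 m), for 0.2 s.
2. the knob is pressed 20 mm (within 4 mm) down (value of joint plunger between 0.016 and 0.024 m), for 0.2 s.
At the end, for the whole second after the job is handed in: The robot still holds the palm knob 16 to 24 mm down (pushing on it with over 3 N), the spring foot presses on the block with over 2 N, and the block lies flat in the fence corner within 3 mm of both fences and 0.03 rad of square (all of step 2 and contact force between plunger and block above 2 N and (contact force between plunger and the fingers above 3 N or contact force between plunger and the arm above 3 N) and x of block_mid in the frame of fence_corner between -0.088 and -0.082 m and y of block_mid in the frame of fence_corner between -0.073 and -0.067 m and z of block_mid in the frame of fence_corner below 0.014 m and angle between the x axis of block_mid and the x axis of fence_corner, either way round below 0.03 rad); the arm keeps its last pose, push and grip.
It fails at once if a bystander is moved by more than 30 mm (distance of any of weight, spool, mallet, gluepot, spool_black, marker, rule from where it was at the start of the episode above 0.03 m).
It also fails if it takes over 58 s, if anything falls off the work surface, if the arm or the gripper's body presses on something with over 40 N, if the wrist force passes 120 N, or if a joint passes its speed limit or range.

ROBOT

A 6-joint arm with a two-finger parallel gripper is mounted at the origin on the work surface. World frame = base frame: x ahead of the robot, y to its left, z up, the work surface at z = 0. Lengths are in m, angles in rad, forces in N, time in s.
With the tool pointing down it reaches from about 0.375 to 0.975 m from the base axis. Payload 3.8 kg.
Tool frame: the origin (TCP) lies on the centre line of the jaws, within the pads' length; the fingertips stand 25 mm ahead of it and the grasp point (between the pads) lies 6 mm ahead of it; z points along the fingers, y is the line along which they close (so a half turn about z gives the same grasp; the last joint's range is limited). The gripper opens to 85 mm and grips with 20 to 120 N. Pads are 22 mm wide; open, the fingers measure 114 mm over their backs; the gripper's body (76 mm by 85 mm) begins 54 mm behind the grasp point. The pads swing forward as they close: fully open they stand 13 mm farther back than shut.
Start: joints at [-1.301, 0.264, 1.604, -0, 1.274, -0.037], TCP at [0.204, -0.643, 0.256] pointing down, gripper open.
Joint ranges: [-2.63, 2.63], [-0.94, 2.18], [0.31, 2.57], [-1.31, 4.45], [0, 2.66], [-2.55, 2.55]. Speed limits (rad/s): [2.57, 2.57, 3.14, 3.14, 3.14, 3.14].

INTERFACE

Orientations are given as a rotation vector (axis times angle).
In Python, from workcell import bot gives the robot as it stands. The module is installed in compiled form; this text tells all that it offers.
- The arm moves only by the tool play_rows, never from a script. Its argument "commands" is a list that holds one entry, the list of rows, each a list of 7 numbers: the shift along the tool's x, y, z as a fraction of full scale, then the turn, a rotation vector about the tool's x, y, z as a fraction of full scale, then the closure, from -1 (fully open) to 1 (shut). A call has 1 to 8 rows; each row is the pose to reach, as a shift and turn from the pose commanded when the call began, along the tool's axes at that moment, turning the shorter way round; what a row does not reach only later rows make up. Full scale, the value 1, is 60 cm for a shift and 180 degrees for a turn. A row lasts 1/10 s, in which the tool goes at most 50 mm and 8.59 degrees, less where a joint would pass 70% of its speed; a pose out of reach is approached as far as the arm can. A call with a number of a shift or a turn outside -1 to 1 is refused whole. A call with a gripper value outside its range is refused whole. The fingers move at their own pace and stop on an object; "force" is the grip in N (left out, the last holds). Time passes only in rows, so rows that repeat a pose let the fingers close. It gives the time, the measured TCP pose, the force, the opening and the grip force at its end, in the units of the state.
- bot.read_state(): the state, without advancing time (a new reading comes with each control period).
- bot.read_camera(name): name is "scene" or "top"; returns the picture (420x560x3 uint8, blue, green, red); there is no depth.
- bot.camera_params(name): a dict with "fov_y" (degrees; the focal length in pixels is half the picture's height over the tangent of half this angle, whatever the lens; pixels are square), "cx", "cy" (the principal point, pixels), "rvec" (rotation vector, rad) and "tvec" (3), from world to camera coordinates, as OpenCV has them. Camera axes: x right, y down, z forward; pixel columns grow to the right and rows downward; lengths in m; the calibration is good to about 2 mm. A picture is of the moment at which its call begins. camera_params takes no time and is no camera call.
- bot.finish_job(): hands the job in; it is judged then, once.
The state is a dict: "time": time; "q": joint angles; "joint_vel": joint speeds; "joint_torque": joint torques, N m; "tool_pos": TCP position; "tcp_rot": TCP orientation; "wrist_force": force on the tool from outside, world axes, zero at the start; "torque": the same for the moment, N m; "width": opening from 0.0 (shut) to 1.0 (fully open); "grip_force": force on a finger pad.
Only numpy, scipy, OpenCV 4.12 (cv2) and the standard library are available. Lean on these libraries where they do the work, as an engineer would, in place of code of your own. Each camera call takes 0.05 s, during which the arm holds its last target. There are 200 camera calls.

## Working session

There is one attempt and no reset: what is moved stays moved. The work goes in short steps, Python scripts to look and compute and a tool call to move; the robot and the scene stay as the last step left them, time stands still between calls to the robot, and variables do not carry over. Pictures are saved under pics/ and viewed, at most 10 in all, crops included, and the job is handed in when it is done.

Besides the shell and the picture viewer there is one more tool, called after "Emit:" in YAML: its name, and indented under it one key for each argument. play_rows: Moves the arm, as the interface text tells. Its arguments: {"type":"object","properties":{"commands":{"type":"array"},"force":{"type":"number"}},"required":["commands"]}

```bash
mkdir -p pics
python3 - <<'E'
from workcell import bot
import cv2
for n in("scene","top"):
    cv2.imwrite(f"pics/{n}0.png",bot.read_camera(n)); print(n,bot.camera_params(n))
s=bot.read_state();print(s)
E
```

```text
scene {'fov_y': 43.36602087857984, 'cx': 280.8546285523977, 'cy': 207.84888982405158, 'rvec': array([ 2.10200097,  0.69545298, -0.38948359]), 'tvec': array([-0.35616338, -0.09858373,  1.95418393])}
top {'fov_y': 48.04315346863072, 'cx': 277.74872885303574, 'cy': 201.52330133329036, 'rvec': array([ 2.13646758, -2.10312684,  0.1950806 ]), 'tvec': array([-0.05553041,  0.51880903,  1.5388861 ])}
{'time': 0.1, 'q': array([-1.30089281e+00,  2.64698408e-01,  1.60526355e+00,  3.87321027e-05,
        1.27367517e+00, -3.68769288e-02]), 'joint_vel': array([-3.03238319e-03, -1.49677140e-03, -2.56012153e-03, -4.00058860e-04,
       -5.72367195e-05, -6.23521876e-04]), 'joint_torque': array([-1.12572048e-03, -5.16712260e+01, -3.68590486e+01, -2.08666634e-04,
        6.34718963e-03, -7.57206112e-05]), 'tool_pos': array([ 0.20370493, -0.64288617,  0.25505847]), 'tcp_rot': array([-3.10269817e+00, -4.79673562e-01,  3.15365622e-04]), 'wrist_force': array([ 5.22700137e-04,  6.26937658e-01, -3.70463734e-01]), 'torque': array([ 0.02629609,  0.02092258, -0.01481828]), 'grip_force': 0.0, 'width': 0.9998373867154765}
```

View pics/scene0.png

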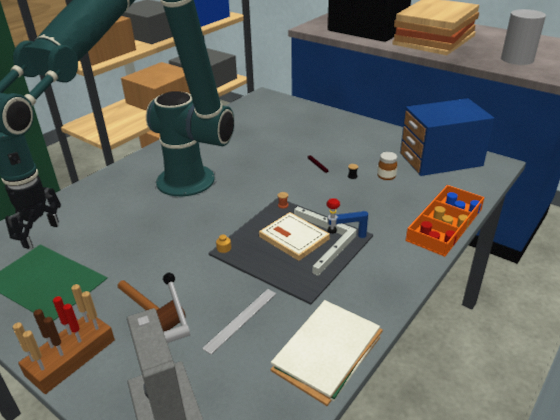

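View pics/top0.png

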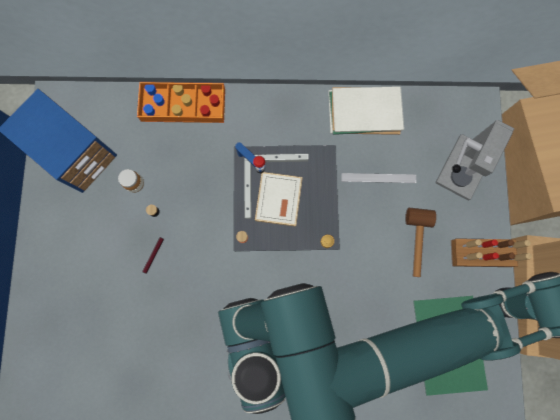

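```bash
cat > h.py <<'E'
import numpy as np, cv2
from workcell import bot
def cam(n):
    p=bot.camera_params(n); f=210/np.tan(np.radians(p['fov_y']/2))
    K=np.array([[f,0,p['cx']],[0,f,p['cy']],[0,0,1]]); R=cv2.Rodrigues(p['rvec'])[0]
    return K,R,p['tvec']
def ray(n,uv):
    K,R,t=cam(n); return -R.T@t, R.T@np.linalg.inv(K)@np.array([*uv,1.])
def plane(n,uv,z):
    c,d=ray(n,uv); return c+d*(z-c[2])/d[2]
def tri(a,b):
    (c1,d1),(c2,d2)=ray('scene',a),ray('top',b)
    s=np.linalg.lstsq(np.c_[d1,-d2],c2-c1,rcond=None)[0]
    p,q=c1+s[0]*d1,c2+s[1]*d2
    return (p+q)/2,np.linalg.norm(p-q)
def proj(n,P):
    K,R,t=cam(n); q=K@(R@np.asarray(P)+t); return q[:2]/q[2]
def big(m):
    c=max(cv2.findContours(m,0,2)[0],key=cv2.contourArea); return c
E
python3 - <<'E'
import cv2,numpy as np
a=cv2.imread('pics/top0.png')[135:260,225:350]; b=cv2.imread('pics/scene0.png')[185:300,205:380]
cv2.imwrite('pics/topc.png',cv2.resize(a,None,fx=4.8,fy=4.8,interpolation=cv2.INTER_CUBIC))
cv2.imwrite('pics/scc.png',cv2.resize(b,None,fx=4.5,fy=4.5,interpolation=cv2.INTER_CUBIC))
E
```

```text
(no output)
```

View pics/topc.png

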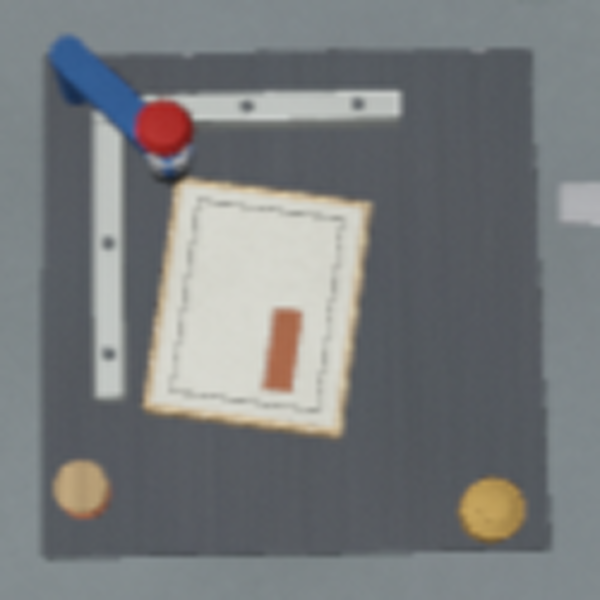

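View pics/scc.png

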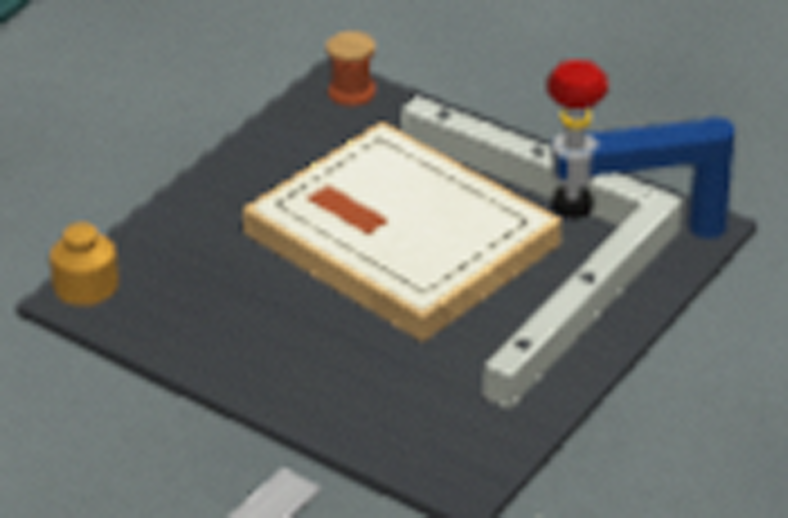

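Run:
```python
from h import *
T=lambda u,v:((u+.5)/4.8-.5+225,(v+.5)/4.8-.5+135)
S=lambda u,v:((u+.5)/4.5-.5+205,(v+.5)/4.5-.5+185)
for n,a,b in [("B++",(560,226),(183,180)),("B+-",(424,312),(370,203)),("B--",(245,212),(341,436)),("B-+",(383,124),(147,408)),
 ("fx end inner",(486,367),(401,118)),("fy end inner",(403,121),(123,397)),("plate--",(20,308),(550,549)),
 ("plate -+",(325,62),(43,556)),("plate++",(755,228),(45,57))]:
    p,e=tri(S(*a),T(*b)); print(n,p.round(4),round(e,4))
img={n:cv2.imread(f'pics/{n}0.png') for n in('scene','top')}
c={}
for n,sl in (('top',(225,350,135,260)),('scene',(205,380,185,300))):
    x0,x1,y0,y1=sl; h=cv2.cvtColor(img[n][y0:y1,x0:x1],cv2.COLOR_BGR2HSV)
    m=cv2.inRange(h,(0,200,90),(5,255,255))|cv2.inRange(h,(174,200,90),(180,255,255))
    k=big(m); (cx,cy),r=cv2.minEnclosingCircle(k); c[n]=(cx+x0,cy+y0); print(n,c[n],r,cv2.boundingRect(k))
print('knob',tri(c['scene'],c['top']))
z=.010
print('block top on z=.032',[plane('top',T(*b),.032)[:2].round(4) for b in[(183,180),(370,203),(341,436),(147,408)]])
print('fx inner z.038',[plane('top',T(*b),.038)[:2].round(4) for b in[(200,122),(400,118)]])
print('fy inner z.038',[plane('top',T(*b),.038)[:2].round(4) for b in[(122,150),(123.5,397)]])
print('knob z=.155',plane('top',c['top'],.150), plane('scene',c['scene'],.143))
print('weight',plane('top',T(491,508),.058),'spool',plane('top',T(82,488),.053))
print('plate z .01',[plane('top',T(*b),.01)[:2].round(4) for b in[(43,556),(550,549),(531,49)]])
```

```text
B++ [0.6271 0.0074 0.0305] 0.0036
B+- [ 0.6099 -0.1271  0.038 ] 0.0026
B-- [ 0.443  -0.1076  0.0321] 0.0037
B-+ [0.4605 0.0291 0.0341] 0.0038
fx end inner [ 0.6731 -0.1487  0.0389] 0.0032
fy end inner [0.4678 0.0456 0.0304] 0.0014
plate-- [ 0.3678 -0.2564  0.0106] 0.0037
plate -+ [0.3556 0.0995 0.0084] 0.0016
plate++ [0.7238 0.1112 0.0071] 0.0004
top (259.5, 165.0) 0.5001000165939331 (34, 30, 2, 1)
scene (333.0, 203.5) 6.020897388458252 (122, 14, 13, 10)
knob (array([0.62587697, 0.01671748, 0.14087051]), np.float64(0.01249851641966046))
block top on z=.032 [array([0.6254, 0.0062]), array([ 0.6104, -0.1282]), array([ 0.4417, -0.1089]), array([0.4594, 0.0279])]
fx inner z.038 [array([ 0.667 , -0.0053]), array([ 0.6721, -0.1491])]
fy inner z.038 [array([0.6453, 0.0502]), array([0.4661, 0.0443])]
knob z=.155 [0.61839758 0.01223343 0.15      ] [0.63099185 0.01984782 0.143     ]
weight [ 0.38977619 -0.21156343  0.058     ] spool [0.3997404  0.07027791 0.053     ]
plate z .01 [array([0.3561, 0.0999]), array([ 0.3666, -0.2578]), array([ 0.7342, -0.2469])]
```

```bash
cat >> h.py <<'E'
def go(pos,yaw=None):
    """row numbers to take the TCP to pos with tool down and tool x at yaw"""
    from scipy.spatial.transform import Rotation as R
    s=bot.read_state(); A=R.from_rotvec(s['tcp_rot']); d=A.inv().apply(np.array(pos)-s['tool_pos'])
    x=A.apply([1,0,0]); y0=np.arctan2(x[1],x[0])
    t=np.zeros(3)
    if yaw is not None:
        B=R.from_euler('z',yaw)*R.from_rotvec([np.pi,0,0]); t=(A.inv()*B).as_rotvec()
    print('pos',s['tool_pos'].round(4),'yaw',round(y0,4),'q',s['q'].round(2),'F',s['wrist_force'].round(1),'t',round(s['time'],2))
    print('row',(d/.6).round(4).tolist(),(t/np.pi).round(4).tolist(),'dist',np.linalg.norm(d).round(3))
C=np.array([.667,.0505]); J=.031
def jig(x,y,z=0): return [C[0]+x*np.cos(J)-y*np.sin(J),C[1]+x*np.sin(J)+y*np.cos(J),z]
E
python3 -c "
from h import *
go([.402,-.045,.255],J)
"
```

```text
pos [ 0.2037 -0.6429  0.2551] yaw 0.3068 q [-1.3   0.26  1.61  0.    1.27 -0.04] F [ 0.   0.6 -0.4] t 0.1
row [0.616, -0.8502, 0.0019] [-0.0007, 0.0001, 0.0878] dist 0.63
```

Emit:
play_rows:
  commands:
    - [[0.32,-0.44,0,0,0,0.0878,-1],[0.32,-0.44,0,0,0,0.0878,-1],[0.32,-0.44,0,0,0,0.0878,-1],[0.32,-0.44,0,0,0,0.0878,-1],[0.32,-0.44,0,0,0,0.0878,-1],[0.32,-0.44,0,0,0,0.0878,-1],[0.32,-0.44,0,0,0,0.0878,-1],[0.32,-0.44,0,0,0,0.0878,-1]]

```text
time: 0.9
tool_pos: [0.3076, -0.3306, 0.2558]
tcp_rot: [-3.14, -0.054, 0.0]
wrist_force: [-1.0, -1.4, 0.3]
width: 0.997
grip_force: 0.0
```

```bash
python3 -c "
from h import *
go([.402,-.045,.15],J)
"
```

```text
pos [ 0.3076 -0.3306  0.2558] yaw 0.0347 q [-0.88 -0.17  2.06  0.    1.25  0.66] F [-1.  -1.4  0.3] t 0.9
row [0.1738, -0.4699, 0.177] [-0.0005, -0.0, 0.0012] dist 0.319
```

Emit:
play_rows:
  commands:
    - [[0.174,-0.47,0.1,0,0,0.001,-1],[0.174,-0.47,0.177,0,0,0.001,-1],[0.174,-0.47,0.177,0,0,0.001,-1],[0.174,-0.47,0.177,0,0,0.001,-1],[0.174,-0.47,0.177,0,0,0.001,-1],[0.174,-0.47,0.177,0,0,0.001,-1],[0.174,-0.47,0.177,0,0,0.001,-1],[0.174,-0.47,0.177,0,0,0.001,-1]]

```text
time: 1.7
tool_pos: [0.4024, -0.0472, 0.1485]
tcp_rot: [-3.141, -0.05, 0.005]
wrist_force: [0.1, -0.7, -0.6]
width: 0.998
grip_force: 0.0
```

```bash
python3 -c "
from h import *
go([.402,-.045,.055],J)
"
```

```text
pos [ 0.4024 -0.0472  0.1485] yaw 0.0316 q [-0.18 -0.16  2.26  0.    1.05  1.36] F [ 0.1 -0.7 -0.6] t 1.7
row [-0.0001, -0.0035, 0.1559] [-0.0002, 0.0009, 0.0002] dist 0.094
```

Descend to 0.055, then to 0.041 slowly.

Emit:
play_rows:
  commands:
    - [[0,-0.0035,0.07,0,0.001,0,-1],[0,-0.0035,0.13,0,0.001,0,-1],[0,-0.0035,0.156,0,0.001,0,-1],[0,-0.0035,0.163,0,0.001,0,-1],[0,-0.0035,0.17,0,0.001,0,-1],[0,-0.0035,0.175,0,0.001,0,-1],[0,-0.0035,0.178,0,0.001,0,-1],[0,-0.0035,0.178,0,0.001,0,-1]]

```text
time: 2.5
tool_pos: [0.4034, -0.0469, 0.0439]
tcp_rot: [3.141, 0.043, 0.007]
wrist_force: [0.6, -1.1, 0.5]
width: 1.001
grip_force: 0.0
```

```bash
python3 -c "
from h import *
go([.402,-.045,.041],J)
cv2.imwrite('pics/s1.png',cv2.resize(bot.read_camera('scene')[160:300,190:380],None,fx=4,fy=4,interpolation=2))
"
```

```text
pos [ 0.4034 -0.0469  0.0439] yaw 0.0277 q [-0.18  0.    2.35  0.    0.79  1.36] F [ 0.6 -1.1  0.5] t 2.5
row [-0.0023, -0.0032, 0.0049] [0.0001, -0.0015, -0.0011] dist 0.004
```

View pics/s1.png

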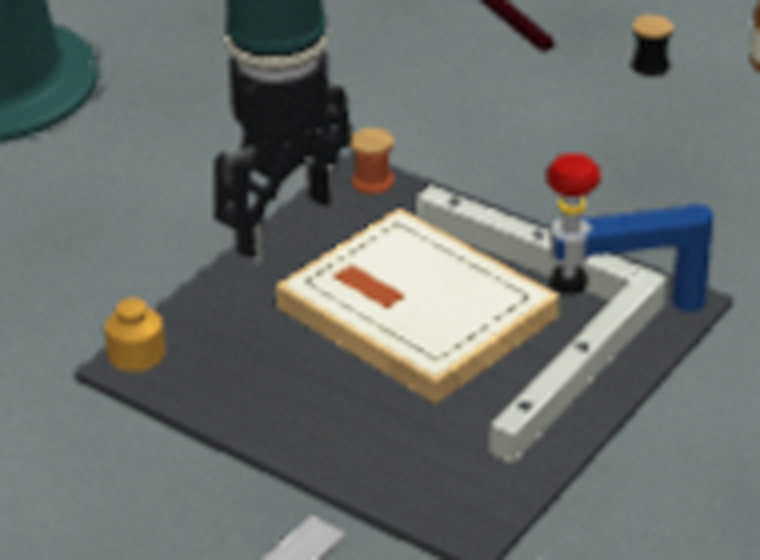

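The open fingers stand short of the block's -x face (tips near crop (245,250) and (320,200)), clear of spool and weight. They still look above the plate, so I descend with force watch.

Emit:
play_rows:
  commands:
    - [[-0.002,-0.003,0.004,0,-0.001,-0.001,-1],[-0.002,-0.003,0.006,0,-0.001,-0.001,-1],[-0.002,-0.003,0.008,0,-0.001,-0.001,-1],[-0.002,-0.003,0.01,0,-0.001,-0.001,-1],[-0.002,-0.003,0.01,0,-0.001,-0.001,-1]]

```text
time: 3.05
tool_pos: [0.4013, -0.0448, 0.037]
tcp_rot: [-3.141, -0.049, 0.001]
wrist_force: [-0.1, 0.3, 0.8]
width: 0.998
grip_force: 0.0
```

Emit:
play_rows:
  commands:
    - [[0,0,0.004,0,0,0,-1],[0,0,0.007,0,0,0,-1],[0,0,0.01,0,0,0,-1],[0,0,0.012,0,0,0,-1],[0,0,0.012,0,0,0,-1]]

```text
time: 3.55
tool_pos: [0.4013, -0.0448, 0.0298]
tcp_rot: [-3.141, -0.049, 0.001]
wrist_force: [-0.1, 0.2, -0.5]
width: 0.996
grip_force: 0.0
```

Emit:
play_rows:
  commands:
    - [[0.035,0,0,0,0,0,-1],[0.055,0,0,0,0,0,-1],[0.07,0,0,0,0,0,-1],[0.085,0,0,0,0,0,-1],[0.1,0,0,0,0,0,-1],[0.112,0,0,0,0,0,-1],[0.12,0,0,0,0,0,-1],[0.12,0,0,0,0,0,-1]]

```text
time: 4.35
tool_pos: [0.4746, -0.0426, 0.0303]
tcp_rot: [3.141, 0.049, 0.002]
wrist_force: [0.1, -0.1, -1.1]
width: 1.005
grip_force: 0.0
```

```bash
python3 -c "
from h import *
go([.48,-.045,.0298],J)
cv2.imwrite('pics/t2.png',cv2.resize(bot.read_camera('top')[135:260,225:350],None,fx=4.8,fy=4.8,interpolation=2))
"
```

```text
pos [ 0.4746 -0.0426  0.0303] yaw 0.0312 q [-0.14  0.16  2.21  0.    0.78  1.4 ] F [ 0.1 -0.1 -1.1] t 4.35
row [0.0088, 0.0043, 0.0008] [0.0, -0.0004, 0.0001] dist 0.006
```

View pics/t2.png

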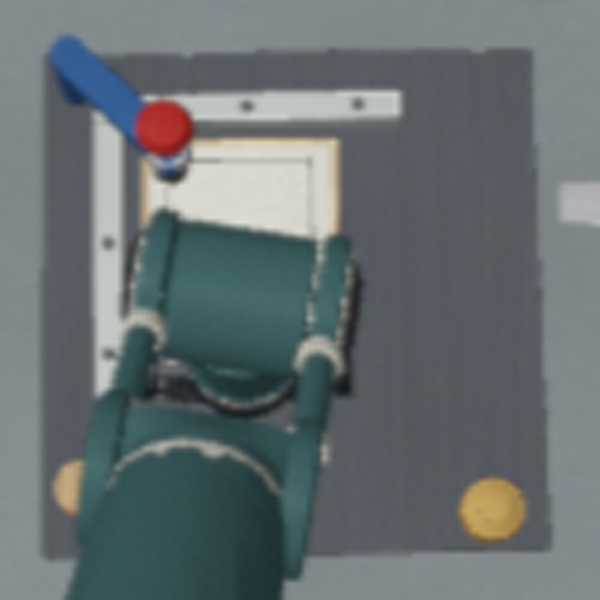

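The block is now square, its far edge (row 140) about 14 mm short of the x fence (row 120) and its left edge (col 143) about 14 mm short of the y fence (col 123).

Emit:
play_rows:
  commands:
    - [[0.006,0,0,0,0,0,-1],[0.012,0,0,0,0,0,-1],[0.016,0,0,0,0,0,-1],[0.02,0,0,0,0,0,-1],[0.022,0,0,0,0,0,-1],[0.022,0,0,0,0,0,-1]]

```text
time: 5.0
tool_pos: [0.487, -0.0422, 0.03]
tcp_rot: [-3.141, -0.049, -0.001]
wrist_force: [-0.6, 0.4, -0.5]
width: 1.0
grip_force: 0.5
```

Emit:
play_rows:
  commands:
    - [[0.003,0,0,0,0,0,-1],[0.005,0,0,0,0,0,-1],[0.006,0,0,0,0,0,-1],[0.006,0,0,0,0,0,-1]]

```text
time: 5.4
tool_pos: [0.4883, -0.042, 0.0297]
tcp_rot: [-3.141, -0.049, 0.007]
wrist_force: [-7.1, -0.9, 5.2]
width: 1.003
grip_force: 3.8
```

Emit:
play_rows:
  commands:
    - [[0.002,0,0,0,0,0,-1],[0.003,0,0,0,0,0,-1],[0.003,0,0,0,0,0,-1]]

```text
time: 5.7
tool_pos: [0.4883, -0.042, 0.0293]
tcp_rot: [-3.141, -0.049, 0.013]
wrist_force: [-11.5, -0.8, 8.6]
width: 0.999
grip_force: 5.8
```

```bash
python3 -c "
from h import *
go([.402,-.045,.12],J)
"
```

```text
pos [ 0.4883 -0.042   0.0293] yaw 0.0312 q [-0.14  0.19  2.17 -0.    0.79  1.4 ] F [-11.5  -0.8   8.6] t 5.7
row [-0.1451, 0.0005, -0.15] [-0.0002, 0.0026, 0.0001] dist 0.125
```

Emit:
play_rows:
  commands:
    - [[-0.03,0,0,0,0.0026,0,-1],[-0.06,0,-0.02,0,0.0026,0,-1],[-0.06,0,-0.1,0,0.0026,0,-1],[-0.06,0,-0.18,0,0.0026,0,-1],[-0.06,0,-0.25,0,0.0026,0,-1],[-0.06,0,-0.25,0,0.0026,0,-1]]

```text
time: 6.3
tool_pos: [0.4621, -0.044, 0.188]
tcp_rot: [3.139, 0.048, 0.038]
wrist_force: [0.9, 0.3, -0.6]
width: 1.0
grip_force: 0.0
```

```bash
python3 -c "
from h import *
go(jig(-.085,-.205,.17),J+np.pi/2)
"
```

```text
pos [ 0.4621 -0.044   0.188 ] yaw 0.0309 q [-0.15 -0.1   2.13  0.    1.09  1.39] F [ 0.9  0.3 -0.6] t 6.3
row [0.2038, 0.1947, 0.0356] [0.0068, -0.0054, -0.5] dist 0.17
```

Emit:
play_rows:
  commands:
    - [[0.2,0.195,0,0,0,-0.3,-1],[0.2,0.195,0,0,0,-0.3,-1],[0.2,0.195,0,0,0,-0.3,-1],[0.2,0.195,0,0,0,-0.3,-1],[0.2,0.195,0,0,0,-0.3,-1],[0.2,0.195,0,0,0,-0.3,-1],[0.2,0.195,0,0,0,-0.3,-1]]

```text
time: 7.0
tool_pos: [0.5802, -0.1568, 0.1802]
tcp_rot: [2.771, 1.472, 0.012]
wrist_force: [0.1, 0.4, -0.6]
width: 1.003
grip_force: 0.0
```

```bash
python3 -c "
from h import *
go(jig(-.085,-.205,.09),J+np.pi/2)
"
```

```text
pos [ 0.5802 -0.1568  0.1802] yaw 0.9769 q [-0.31  0.18  1.85  0.    1.1   0.29] F [ 0.1  0.4 -0.6] t 7.0
row [0.0065, 0.0104, 0.1505] [0.0027, -0.0009, -0.1989] dist 0.091
```

Emit:
play_rows:
  commands:
    - [[0.0065,0.0104,0,0.0027,-0.001,-0.199,-1],[0.0065,0.0104,0,0.0027,-0.001,-0.199,-1],[0.0065,0.0104,0,0.0027,-0.001,-0.199,-1],[0.0065,0.0104,0,0.0027,-0.001,-0.199,-1],[0.0065,0.0104,0.06,0.0027,-0.001,-0.199,-1],[0.0065,0.0104,0.12,0.0027,-0.001,-0.199,-1],[0.0065,0.0104,0.15,0.0027,-0.001,-0.199,-1],[0.0065,0.0104,0.15,0.0027,-0.001,-0.199,-1]]

```text
time: 7.8
tool_pos: [0.5851, -0.1558, 0.0868]
tcp_rot: [-2.186, -2.248, 0.006]
wrist_force: [-1.2, -0.0, -0.3]
width: 0.998
grip_force: 0.0
```

```bash
python3 -c "
from h import *
go(jig(-.085,-.205,.03),J+np.pi/2)
"
```

```text
pos [ 0.5851 -0.1558  0.0868] yaw 1.5986 q [-0.3   0.29  1.9  -0.    0.95 -0.33] F [-1.2 -0.  -0.3] t 7.8
row [-0.0024, 0.0062, 0.0946] [-0.0023, -0.0006, -0.001] dist 0.057
```

Emit:
play_rows:
  commands:
    - [[-0.002,0.006,0.04,-0.0023,0,-0.001,-1],[-0.002,0.006,0.07,-0.0023,0,-0.001,-1],[-0.002,0.006,0.085,-0.0023,0,-0.001,-1],[-0.002,0.006,0.094,-0.0023,0,-0.001,-1],[-0.002,0.006,0.094,-0.0023,0,-0.001,-1],[-0.002,0.006,0.094,-0.0023,0,-0.001,-1]]

```text
time: 8.4
tool_pos: [0.5922, -0.158, 0.0358]
tcp_rot: [2.182, 2.251, 0.008]
wrist_force: [0.1, 0.5, 0.7]
width: 1.001
grip_force: 0.0
```

```bash
python3 -c "
from h import *
go(jig(-.085,-.163,.03),J+np.pi/2)
"
```

```text
pos [ 0.5922 -0.158   0.0358] yaw 1.6018 q [-0.3   0.36  1.92  0.    0.85 -0.33] F [0.1 0.5 0.7] t 8.4
row [0.0718, -0.0063, 0.0095] [0.0026, 0.0003, 0.0] dist 0.044
```

Emit:
play_rows:
  commands:
    - [[0.01,-0.006,0.009,0.0026,0,0,-1],[0.025,-0.006,0.009,0.0026,0,0,-1],[0.04,-0.006,0.009,0.0026,0,0,-1],[0.055,-0.006,0.009,0.0026,0,0,-1],[0.067,-0.006,0.009,0.0026,0,0,-1],[0.077,-0.006,0.009,0.0026,0,0,-1],[0.082,-0.006,0.009,0.0026,0,0,-1],[0.082,-0.006,0.009,0.0026,0,0,-1]]

```text
time: 9.2
tool_pos: [0.5863, -0.1082, 0.0294]
tcp_rot: [-2.186, -2.255, 0.002]
wrist_force: [-0.2, -1.9, 0.4]
width: 0.998
grip_force: 0.0
```

```bash
python3 -c "
from h import *
go(jig(-.085,-.152,.03),J+np.pi/2)
"
```

```text
pos [ 0.5863 -0.1082  0.0294] yaw 1.6021 q [-0.22  0.35  1.95 -0.    0.84 -0.25] F [-0.2 -1.9  0.4] t 9.2
row [0.0069, 0.001, -0.001] [-0.0005, 0.0, 0.0001] dist 0.004
```

Emit:
play_rows:
  commands:
    - [[0.004,0,0,0,0,0,-1],[0.007,0,0,0,0,0,-1],[0.01,0,0,0,0,0,-1],[0.012,0,0,0,0,0,-1],[0.012,0,0,0,0,0,-1]]

```text
time: 9.7
tool_pos: [0.5862, -0.104, 0.0294]
tcp_rot: [2.184, 2.255, -0.006]
wrist_force: [-0.9, -11.4, -0.2]
width: 1.0
grip_force: 5.5
```

```bash
python3 -c "
from h import *
go(jig(-.085,-.152,.03),J+np.pi/2)
cv2.imwrite('pics/t3.png',cv2.resize(bot.read_camera('top')[135:260,225:350],None,fx=4.8,fy=4.8,interpolation=2))
"
```

```text
pos [ 0.5862 -0.104   0.0294] yaw 1.6025 q [-0.22  0.35  1.96 -0.01  0.84 -0.24] F [ -0.9 -11.4  -0.2] t 9.7
row [-0.0002, 0.0009, -0.001] [-0.0004, 0.0013, 0.0002] dist 0.001
```

View pics/t3.png

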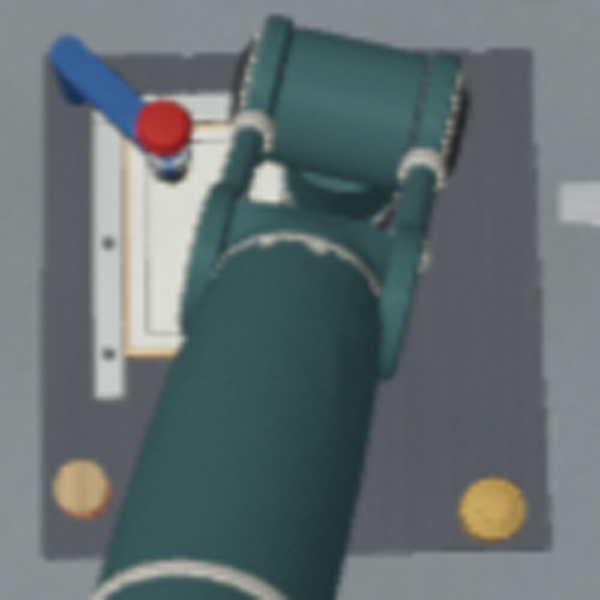

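The block lies against both fences (left edge col 123, top edge row 123), and -11 N shows seating. Back off, rise and shut the gripper.

Emit:
play_rows:
  commands:
    - [[-0.03,0,0,0,0,0,-1],[-0.08,0,0,0,0,0,-1],[-0.14,0,-0.06,0,0,0,1],[-0.22,0,-0.13,0,0,0,1],[-0.3,0,-0.2,0,0,0,1],[-0.38,0,-0.27,0,0,0,1],[-0.4,0,-0.35,0,0,0,1],[-0.4,0,-0.37,0,0,0,1]]

```text
time: 10.55
tool_pos: [0.5928, -0.3434, 0.252]
tcp_rot: [-2.187, -2.252, 0.001]
wrist_force: [0.4, 0.7, -0.3]
width: -0.001
grip_force: 0.0
```

Run:
```python
from h import *
img={n:bot.read_camera(n) for n in('scene','top')}
c={}
for n,(x0,x1,y0,y1) in (('top',(225,300,135,200)),('scene',(310,360,185,230))):
    h=img[n][y0:y1,x0:x1].astype(int)
    m=((h[...,2]>90)&(h[...,2]>2.2*h[...,1])&(h[...,2]>2.2*h[...,0])).astype(np.uint8)*255
    k=big(m);b=cv2.boundingRect(k); c[n]=np.array([b[0]+x0+b[2]/2-.5,b[1]+y0+b[3]/2-.5]); print(n,c[n],b[2:])
print('knob',tri(c['scene'],c['top']),'expected',jig(-.035,-.035), 'top@.155',plane('top',c['top'],.150))
h=cv2.cvtColor(img['top'],cv2.COLOR_BGR2HSV)
I=img['top'][135:260,225:350]
cv2.imwrite('pics/t4.png',cv2.resize(I,None,fx=4.8,fy=4.8,interpolation=2))
go([*jig(-.035,-.035)[:2],.215],0)
```

```text
top [259. 161.] (11, 11)
scene [333. 203.] (13, 11)
knob (array([0.63290182, 0.01485169, 0.14811823]), np.float64(0.0018848279712208327)) expected [np.float64(0.6331016423807583), np.float64(0.014431989925725044), 0] top@.155 [0.63161965 0.01414575 0.15      ]
pos [ 0.5971 -0.3467  0.2608] yaw 1.5987 q [-0.56  0.28  1.57 -0.    1.27 -0.59] F [0.5 0.3 0.4] t 10.65
row [0.6006, 0.076, 0.072] [0.005, -0.0007, 0.5089] dist 0.366
```

View pics/t4.png

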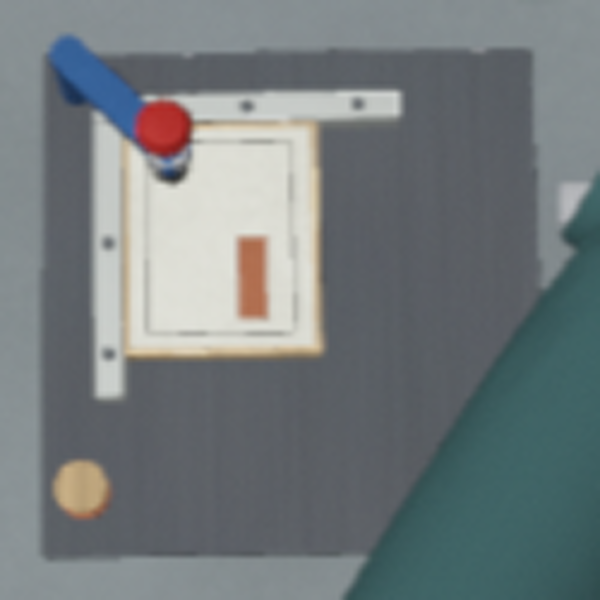

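The block sits flush at both fences, edges at cols 125 and 320 and rows 123 and 355. I'll check the block corners in jig coordinates before pressing.

Run:
```python
from h import *
T=lambda u,v:((u+.5)/4.8-.5+225,(v+.5)/4.8-.5+135)
R=np.array([[np.cos(J),np.sin(J)],[-np.sin(J),np.cos(J)]])
im=cv2.imread('pics/t4.png').astype(int)
# edges of block: max gradient in red along scanlines
r=cv2.GaussianBlur(im[...,2].astype(np.float32),(5,5),1.5)
def jg(u,v): return (R@(plane('top',T(u,v),.032)[:2]-C)*1000).round(1)
for u in(170,220,280): 
    g=np.diff(r[335:375,u]); print('near',u,jg(u,335+g.argmin()+.5))
for v in(150,220,330):
    g=np.diff(r[v,300:345]); print('right',v,jg(300+g.argmin()+.5,v))
for u in(210,240,300,):
    g=r[108:135,u]; print('far',u,jg(u,108+g.argmin()), g.astype(int)[::2])
for v in(220,300,330):
    g=r[v,112:140]; print('left',v,jg(112+g.argmin(),v), g.astype(int)[::2])
```

```text
near 170 [-170.8  -32.6]
near 220 [-171.4  -68. ]
near 280 [-170.6 -110.5]
right 150 [ -22.3 -140. ]
right 220 [ -74.  -139.7]
right 330 [-154.1 -138.8]
far 210 [ -0.2 -62.9] [197 197 198 200 199 186 165 157 173 199 215 219 220 220]
far 240 [ 10.  -84.7] [160 171 183 193 196 192 182 180 191 207 217 219 219 220]
far 300 [   1.  -127.9] [199 199 196 191 184 179 179 184 192 202 210 214 217 218]
left 220 [-71.8   1. ] [197 196 195 189 180 177 182 193 203 210 215 217 218 218]
left 300 [-130.2    1.2] [200 200 198 191 181 176 180 191 202 212 218 221 222 222]
left 330 [-152.     1.3] [201 201 200 193 184 180 184 193 203 210 216 219 220 221]
```

Emit:
play_rows:
  commands:
    - [[0.6,0.076,0,0.005,0,0,1],[0.6,0.076,0,0.005,0,0,1],[0.6,0.076,0,0.005,0,0,1],[0.6,0.076,0,0.005,0,0,1],[0.6,0.076,0,0.005,0,0,1],[0.6,0.076,0,0.005,0,0,1],[0.6,0.076,0,0.005,0,0,1],[0.6,0.076,0,0.005,0,0,1]]

```text
time: 11.45
tool_pos: [0.628, 0.0249, 0.2506]
tcp_rot: [-2.172, -2.25, 0.017]
wrist_force: [-1.0, -1.7, 1.0]
width: -0.0
grip_force: 0.0
```

```bash
python3 -c "
from h import *
go([.633,.0145,.215],J+np.pi/2)
"
```

```text
pos [0.628  0.0249 0.2506] yaw 1.6058 q [-0.    0.19  1.7   0.    1.27 -0.04] F [-1.  -1.7  1. ] t 11.45
row [-0.0177, 0.0089, 0.0592] [-0.0057, -0.0008, 0.0013] dist 0.037
```

Emit:
play_rows:
  commands:
    - [[-0.017,0.009,0,-0.005,0,0.001,1],[-0.017,0.009,0.03,-0.005,0,0.001,1],[-0.017,0.009,0.06,-0.005,0,0.001,1],[-0.017,0.009,0.06,-0.005,0,0.001,1],[-0.017,0.009,0.06,-0.005,0,0.001,1]]

```text
time: 11.95
tool_pos: [0.633, 0.0083, 0.2145]
tcp_rot: [-2.191, -2.249, 0.004]
wrist_force: [0.2, -0.3, 1.0]
width: 0.0
grip_force: 0.0
```

```bash
python3 -c "
from h import *
go([.633,.0145,.185],J+np.pi/2)
"
```

```text
pos [0.633  0.0083 0.2145] yaw 1.597 q [-0.03  0.22  1.74 -0.    1.19 -0.05] F [ 0.2 -0.3  1. ] t 11.95
row [0.0103, 0.0004, 0.0492] [-0.001, 0.0002, -0.0015] dist 0.03
```

Emit:
play_rows:
  commands:
    - [[0.01,0,0.02,-0.001,0,-0.001,1],[0.01,0,0.04,-0.001,0,-0.001,1],[0.01,0,0.048,-0.001,0,-0.001,1],[0.01,0,0.048,-0.001,0,-0.001,1],[0.01,0,0.048,-0.001,0,-0.001,1]]

```text
time: 12.45
tool_pos: [0.6331, 0.016, 0.1861]
tcp_rot: [2.186, 2.255, 0.001]
wrist_force: [-0.6, 0.1, -0.2]
width: 0.003
grip_force: 0.0
```

```bash
python3 -c "
from h import *
go([.633,.0145,.180],J+np.pi/2)
"
```

```text
pos [0.6331 0.016  0.1861] yaw 1.602 q [-0.01  0.24  1.77 -0.    1.13 -0.04] F [-0.6  0.1 -0.2] t 12.45
row [-0.0024, -0.0002, 0.0102] [0.0004, 0.0001, 0.0] dist 0.006
```

Now press: first to about 0.170 (≈10 mm down) while watching the force.

Emit:
play_rows:
  commands:
    - [[-0.002,0,0.007,0,0,0,1],[-0.002,0,0.014,0,0,0,1],[-0.002,0,0.02,0,0,0,1],[-0.002,0,0.026,0,0,0,1],[-0.002,0,0.026,0,0,0,1],[-0.002,0,0.026,0,0,0,1]]

```text
time: 13.05
tool_pos: [0.6336, 0.0146, 0.1711]
tcp_rot: [2.185, 2.254, 0.002]
wrist_force: [0.8, -1.0, 3.1]
width: 0.002
grip_force: 1.4
```

Emit:
play_rows:
  commands:
    - [[0,0,0.006,0,0,0,1],[0,0,0.012,0,0,0,1],[0,0,0.017,0,0,0,1],[0,0,0.02,0,0,0,1],[0,0,0.02,0,0,0,1],[0,0,0.02,0,0,0,1]]

```text
time: 13.65
tool_pos: [0.6337, 0.0145, 0.1606]
tcp_rot: [2.185, 2.254, 0.003]
wrist_force: [-2.5, -0.5, 10.9]
width: -0.003
grip_force: 5.4
```

Run:
```python
from h import *
go([.633,.0145,.160],J+np.pi/2)
cv2.imwrite('pics/s5.png',cv2.resize(bot.read_camera('scene')[170:270,270:380],None,fx=5.5,fy=5.5,interpolation=2))
print(bot.read_state()['wrist_force'])
```

```text
pos [0.6337 0.0145 0.1606] yaw 1.6018 q [-0.02  0.26  1.79 -0.    1.09 -0.05] F [-2.5 -0.5 10.9] t 13.65
row [-0.0, -0.0012, 0.001] [0.0009, 0.0002, -0.0] dist 0.001
[-2.7935724  -0.27560737 11.1554675 ]
```

View pics/s5.png

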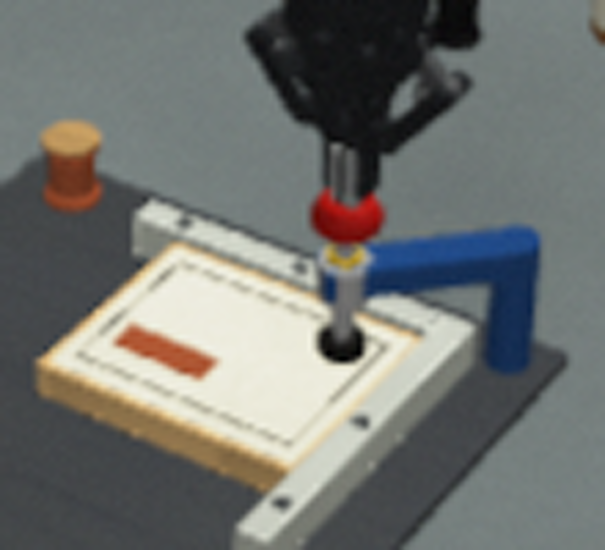

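The fingers hold the red knob (345,215) down. The yellow ring (345,260) rests on the guide top, and the foot (340,345) sits on the flush block. The force is 11 N, as expected at 20 mm. One short hold, then hand in.

Emit:
play_rows:
  commands:
    - [[0,0,0,0,0,0,1],[0,0,0,0,0,0,1],[0,0,0,0,0,0,1]]

```text
time: 14.0
tool_pos: [0.6337, 0.0146, 0.1606]
tcp_rot: [2.185, 2.254, 0.003]
wrist_force: [-2.3, -1.0, 11.3]
width: -0.002
grip_force: 5.3
```

```bash
python3 -c "
from workcell import bot
print(bot.read_state()['wrist_force'],bot.read_state()['tool_pos']); print(bot.finish_job())"
```

```text
[-2.25607344 -1.04034943 11.3420761 ] [0.63366387 0.01457244 0.16064626]
the job is handed in; nothing more can be done
None
```

I handed the job in at 14 s, with the block within about 1.5 mm of both fences and square, and the knob held about 20 mm down at about 11 N; the hand-in call returned no verdict.

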